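# Slide two window frames into their inspection trays

## Task

Put the two bare aluminium window frames away in the open-fronted grey trays on the inspection bench: the oblong frame lengthwise in the narrower tray, the square frame in the wider one, each pushed fully home against the back wall and lying flat. Slide them along the bench top, do not pick them up, and leave the carton, cup, tape roll and screwdriver undisturbed.

Things in the scene. Friction and masses are not known exactly. Their poses are not given: they have to be found in the camera images.
- frame_long: Loose oblong aluminium frame, 140 x 90 mm outside (140 along its x), 12 mm thick, about 0.24 kg, lying flat on the bench. Rim 20 mm wide all round, so its open window is 100 x 50 mm. Origin: centre of the window at the underside (bench level, z = 0). Half a turn makes no difference.
- frame_square: Loose square aluminium frame, 110 x 110 mm outside, 12 mm thick, about 0.23 kg, lying flat on the bench. Rim 20 mm wide all round, open window 70 x 70 mm. Origin: centre of the window at the underside. x and y run along its sides; a quarter turn makes no difference.
- tray_long: Narrower grey tray, fixed: back and side walls 16 mm high, 8 mm thick, no raised floor, mouth open to its -x. Origin: bench level, where the oblong frame's centre is when home. Inside of back wall at x +70 mm, of side walls at y +-49 mm; straight walls from x -20 mm, flaring out to y +-61 mm at x -43 mm. The homed frame sticks out 50 mm beyond the straight walls.
- tray_square: Wider grey tray, fixed: back and side walls 16 mm high, 8 mm thick, no raised floor, mouth open to its -x. Origin: bench level, where the square frame's centre is when home. Inside of back wall at x +55 mm, of side walls at y +-59 mm; straight walls from x -15 mm, flaring out to y +-71 mm at x -38 mm. The homed frame sticks out 40 mm beyond the straight walls.
- tape: Bystander: empty yellow tape roll lying flat, 96 mm across, 24 mm high; origin at the centre of its underside.
- carton: Bystander: upright white product carton, 60 x 110 x 150 mm (x, y, z); origin at the centre of its underside.
- screwdriver: Bystander: screwdriver lying along its own x, about 200 mm long, handle to -x.
- cup: Bystander: pale blue-grey drinking cup standing upright, 76 mm across the rim, 85 mm high; origin at the centre of its underside.
Not all that is in view belongs to the job. What is shaped like the frame_long but orange is not meant. Leave any green look-alike of the tray_square alone.

How it is judged:
By the outcome, as a careful person would: the job done as asked, in the order asked, and still so for the second after the job is handed in, with the robot touching nothing.
It also fails if it takes over 62 s, if anything falls off the work surface, if the arm or the gripper's body presses on something with over 40 N, if the wrist force passes 120 N, or if a joint passes its speed limit or range.

## Robot

A 6-joint arm with a two-finger parallel gripper is mounted at the origin on the work surface. World frame = base frame: x ahead of the robot, y to its left, z up, the work surface at z = 0. Lengths are in m, angles in rad, forces in N, time in s.
With the tool pointing down it reaches from about 0.275 to 0.725 m from the base axis. Payload 5.6 kg.
Tool frame: the origin (TCP) lies at the very end of the fingers, on their centre line; the grasp point (between the pads) lies 19 mm behind it (arm.grasp_offset is the distance from the TCP to the grasp point, in m); x points along the fingers, z is the direction in which the jaws open and shut, and the axes are right-handed (so a half turn about x gives the same grasp; the last joint's range is limited). The gripper opens to 85 mm and grips with 20 to 120 N. Pads are 22 mm wide; open, the fingers measure 114 mm over their backs; the gripper's body (76 mm by 85 mm) begins 54 mm behind the grasp point. The pads swing forward as they close: fully open they stand 13 mm farther back than shut.
Start: joints at [1.618, 0.255, 0.108, 0, -1.424, -0.285], TCP at [0.13, 0.535, 0.231] pointing down, gripper open.
Joint ranges: [-2.95, 2.95], [-1.21, 1.97], [-1.09, 1.5], [-2.87, 1.71], [-2.94, -0.07], [-3.05, 3.05]. Speed limits (rad/s): [2.57, 2.57, 3.14, 3.14, 3.14, 3.14].

## Interface

Orientations are given as [roll, pitch, yaw] about the fixed x, y, z axes, in that order (R = Rz(yaw) Ry(pitch) Rx(roll)).
In Python, from station import arm gives the robot as it stands.
- The arm moves only by the tool send_rows, never from a script. Its argument "moves" is a list of rows, each a list of 3 entries, a list of its own where there are three numbers: the shift along the tool's x, y, z in mm, then the turn, a rotation vector about the tool's x, y, z in rad, then the gripper command: -1 is shut, 1 is fully open, values between are in proportion. In form: [[[tx, ty, tz], [wx, wy, wz], jaw], ...]. A call has 1 to 20 rows; each row shifts and turns the commanded pose from where the row before left it, along the tool's axes as they then stand; what a row does not reach is not made up. A row lasts 1/8 s, in which the tool goes at most 62.5 mm and 10.7 degrees, less where a joint would pass 70% of its speed; a pose out of reach is approached as far as the arm can. A call with a gripper value outside its range is refused whole. The fingers move at their own pace and stop on an object; the grip force is fixed at half the most. Time passes only in rows, so rows that do not move let the fingers close. It gives the time, the measured TCP pose, the force and the opening at its end, in the units of the state.
- arm.get_state(): the state, without advancing time (a new reading comes with each control period).
- arm.grab_frame(name): name is "scene" or "side" or "wrist"; returns a dict with "pixels" (400x640x3 uint8, blue, green, red), "intrinsics" (3x3 intrinsics, pixels), "R" (3x3) and "t" (3): a world point X has camera coordinates R X + t; the wrist camera has in their place "tool_from_camera" (4x4, takes a point from camera to tool coordinates, whose origin is the TCP and whose axes are the tool frame's). Camera axes: x right, y down, z forward; pixel columns grow to the right and rows downward; lengths in m; the calibration is good to about 2 mm. The wrist camera is an equidistant fisheye: a pixel r from the principal point sees the ray r / f radians off the axis. A picture is of the moment at which its call begins: read the wrist's pose just before it. There is no depth.
- arm.hand_in(): hands the job in, once; it reports no verdict.
Trained networks look in a picture, given as the dict that the camera call returned (one of the last four; its "shot" number tells which), for a name from the list of things; names that differ only in an ending like _2 or _b are one class to them, and where a whole thing is asked for, a point or a joint stands for the part that bears it (a point fixed in the world has none). Each returns a list of dicts, best first, with "p" (0 to 1); they miss things now and then, are a little off and sometimes report something else, mostly with a low value. They report only what shows in the picture. A call takes as long as a camera call. They do not tell look-alikes from the thing itself.
- arm.cut_out(thing, picture): "pixels" (400x640 bool, what is visible of it) and "point" ([column, row] in pixels, amid what is visible of it).
- arm.place_of(thing, picture): "point" ([column, row] in pixels: a listed point, or the origin of a listed thing).
The state is a dict: "time": time; "joint_positions": joint angles; "joint_vel": joint speeds; "tau": joint torques, N m; "tool_pos": TCP position; "orientation": TCP orientation; "force": force on the tool from outside, world axes, zero at the start; "wrist_torque": the same for the moment, N m; "finger_gap": finger opening in m.
Only numpy, scipy, OpenCV 4.12 (cv2) and the standard library are available. Lean on these libraries where they do the work, as an engineer would, in place of code of your own. Each camera call takes 0.05 s, during which the arm holds its last target. There are 200 camera calls.

## Working session

There is one attempt and no reset: what is moved stays moved. The work goes in short steps, Python scripts to look and compute and a tool call to move; the robot and the scene stay as the last step left them, time stands still between calls to the robot, and variables do not carry over. Pictures are saved under pics/ and viewed, about 8 in all and at most 12, crops included, and the job is handed in when it is done.

Besides the shell and the picture viewer there is one more tool, called after "Request:" as name(argument=value, ...) on one line, values as JSON. send_rows: Moves the arm, as the interface text tells. Its arguments: {"type":"object","properties":{"moves":{"type":"array"}},"required":["moves"]}

```bash
ls; mkdir -p pics
python3 - <<'E'
from station import arm
import cv2
s=arm.get_state();print(s)
for n in("scene","side"):
    f=arm.grab_frame(n);cv2.imwrite(f"pics/{n}0.png",f["pixels"]);print(n,f["shot"],f["intrinsics"],f["R"],f["t"])
    for th in("frame_long","frame_square","tray_long","tray_square"):
        print(th,[(d["p"],d["point"]) for d in arm.place_of(th,f)],[(d["p"],d["point"],int(d["pixels"].sum())) for d in arm.cut_out(th,f)])
E
```

```text
pics
{'time': 0.0, 'joint_positions': array([ 1.61757355e+00,  2.55736871e-01,  1.06988554e-01, -4.74888205e-04,
       -1.42393161e+00, -2.84588046e-01]), 'joint_vel': array([ 5.86066026e-05,  1.32553498e-03,  6.32667499e-04, -8.82977259e-04,
        4.78582490e-04,  1.30677000e-04]), 'tau': array([ 1.65085185e-04, -3.86634350e+01,  2.37941337e+01,  5.36505461e+00,
       -6.14623088e-03,  6.69157359e-06]), 'tool_pos': array([0.12940002, 0.53403154, 0.23039481]), 'orientation': array([ 0.04023889,  1.56885504, -1.76843819]), 'force': array([ 0.26978249,  0.01410311, -0.93168888]), 'wrist_torque': array([ 0.01385819, -0.00729537, -0.01731935]), 'finger_gap': 0.08558180873580463}
scene 1 [[466.52166261   0.         312.26034009]
 [  0.         466.52166261 189.53004025]
 [  0.           0.           1.        ]] [[ 0.82745323  0.56138318  0.0130414 ]
 [ 0.46394453 -0.67038036 -0.57909036]
 [-0.31634889  0.48522067 -0.81515905]] [-0.44364309 -0.20507354  1.74213084]
frame_long [(0.95, [290.1, 131.9]), (0.93, [335.9, 211.0])] [(0.94, [286.5, 130.7], 595), (0.6, [342.0, 206.3], 781)]
fra
[... 212 characters left out ...]
], 943), (0.62, [292.7, 275.0], 1095)]
side 2 [[492.95465495   0.         322.05244356]
 [  0.         492.95465495 198.10704211]
 [  0.           0.           1.        ]] [[ 0.8736449  -0.48655343 -0.00321843]
 [-0.36437812 -0.64985736 -0.66701874]
 [ 0.32244873  0.58391024 -0.74503399]] [-0.46801326  0.22164046  1.14401585]
frame_long [(0.78, [209.4, 191.2]), (0.6, [349.4, 189.3])] [(0.62, [204.9, 195.0], 919)]
frame_square [(0.6, [281.6, 209.0])] [(0.59, [285.2, 218.8], 1005), (0.47, [265.0, 92.0], 1901)]
tray_long [(0.71, [309.4, 138.8])] [(0.6, [317.2, 131.7], 1062)]
tray_square [(0.7, [270.0, 325.9]), (0.57, [400.8, 267.6])] [(0.83, [407.8, 260.3], 1745), (0.76, [281.2, 321.6], 2351)]
```

View pics/scene0.png

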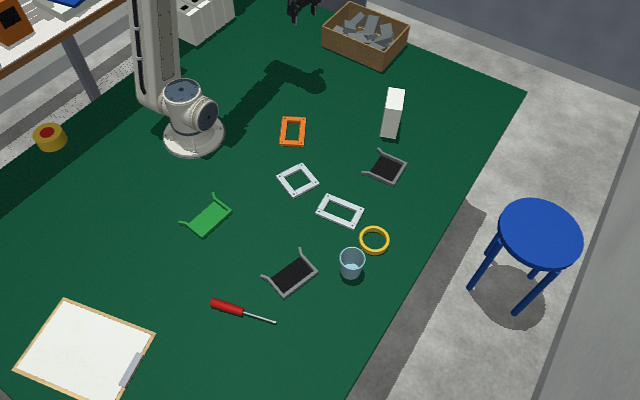

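View pics/side0.png

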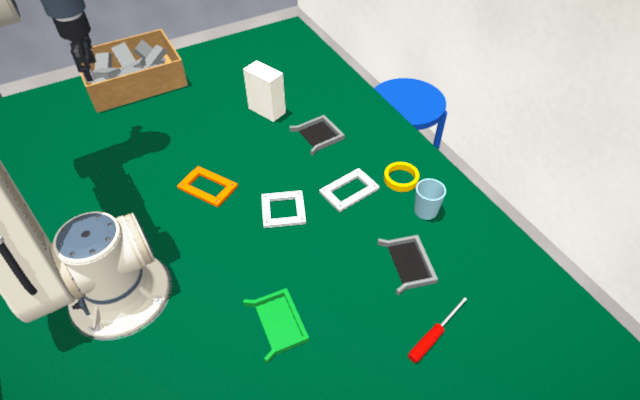

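Scene picture: look-alikes for the long frame are the orange one (292,131) and the bare aluminium one (340,210), so I choose the latter. The square frame is at (297,180). The grey trays are narrow (385,166) and wide (290,272), and the green tray (208,216) is a decoy. I'll rectify the pictures to the bench plane to measure.

```bash
cat > h.py <<'E'
from station import arm
import cv2,numpy as np
X0,X1,Y0,Y1=.15,.85,-.45,.40
def rect(f,z,s=1000):
    """plane z -> image, column=(x-X0)*s, row=(Y1-y)*s"""
    K,R,t=f["intrinsics"],np.array(f["R"]),np.array(f["t"])
    P=K@np.c_[R[:,0],R[:,1],R[:,2]*z+t]
    A=np.array([[1/s,0,X0],[0,-1/s,Y1],[0,0,1]])
    return cv2.warpPerspective(f["pixels"],P@A,(int((X1-X0)*s),int((Y1-Y0)*s)),flags=cv2.WARP_INVERSE_MAP|cv2.INTER_LINEAR)
def pix2w(f,p,z):
    K,R,t=f["intrinsics"],np.array(f["R"]),np.array(f["t"])
    d=R.T@np.linalg.inv(K)@[p[0],p[1],1];c=-R.T@t
    return c+d*(z-c[2])/d[2]
def frames(f,z=.012):
    im=rect(f,z);h=cv2.cvtColor(im,cv2.COLOR_BGR2HSV)
    m=((h[...,1]<70)&(h[...,2]>130)).astype(np.uint8)
    out=[]
    cs,_=cv2.findContours(m,cv2.RETR_EXTERNAL,cv2.CHAIN_APPROX_NONE)
    for c in cs:
        if cv2.contourArea(c)<3000: continue
        (u,v),(w,hh),a=cv2.minAreaRect(c)
        if max(w,hh)>220: continue
        if w<hh: w,hh,a=hh,w,a+90
        out.append((round(X0+u/1000,4),round(Y1-v/1000,4),round(w),round(hh),round((-a+90)%180-90,1)))
    return out
E
python3 - <<'E'
from h import *
ims=[]
for n in("scene","side"):
    f=arm.grab_frame(n)
    print(n,frames(f)); ims.append(rect(f,.014))
    for th,z in(("frame_long",0),("frame_square",0),("tray_long",0),("tray_square",0),("tape",0),("carton",0),("cup",0),("screwdriver",.01)):
        print(th,[(d["p"],pix2w(f,d["point"],z).round(3)) for d in arm.place_of(th,f)])
cv2.imwrite("pics/r_side.png",cv2.resize(ims[1],None,fx=.7,fy=.7))
E
```

```text
scene [(0.6316, 0.0176, 143, 95, 7.9), (0.4424, 0.0445, 114, 113, -21.8)]
frame_long [(0.8, array([0.63 , 0.007, 0.   ])), (0.76, array([0.292, 0.235, 0.   ]))]
frame_square [(0.94, array([ 0.442,  0.047, -0.   ]))]
tray_long [(0.69, array([0.44 , 0.048, 0.   ])), (0.66, array([0.631, 0.283, 0.   ]))]
tray_square [(0.84, array([ 0.262, -0.233,  0.   ])), (0.79, array([ 0.604, -0.25 ,  0.   ])), (0.19, array([0.637, 0.015, 0.   ]))]
tape [(0.87, array([ 0.793, -0.022,  0.   ]))]
carton [(0.57, array([0.573, 0.446, 0.   ]))]
cup []
screwdriver [(0.84, array([ 0.591, -0.44 ,  0.01 ]))]
side [(0.629, -0.2541, 157, 105, 73.7), (0.7942, -0.1124, 144, 81, 34.3), (0.6294, 0.0157, 148, 100, 8.0), (0.4406, 0.0415, 121, 113, 68.2), (0.6675, 0.2668, 136, 125, -87.3)]
frame_long [(0.94, array([0.633, 0.016, 0.   ])), (0.63, array([0.292, 0.218, 0.   ]))]
frame_square [(0.68, array([0.449, 0.046, 0.   ]))]
tray_long [(0.89, array([ 0.643,  0.264, -0.   ]))]
tray_square [(0.86, array([ 0.268, -0.248,  0.   ])), (0.69, array([ 0.618, -0.253,  0.   ]))]
tape [(0.72, array([ 0.781, -0.015,  0.   ])), (0.51, array([0.652, 0.266, 0.   ]))]
carton [(0.74, array([ 0.582,  0.449, -0.   ]))]
cup [(0.72, array([ 0.77 , -0.134,  0.   ]))]
screwdriver [(0.87, array([ 0.584, -0.435,  0.01 ]))]
```

View pics/r_side.png

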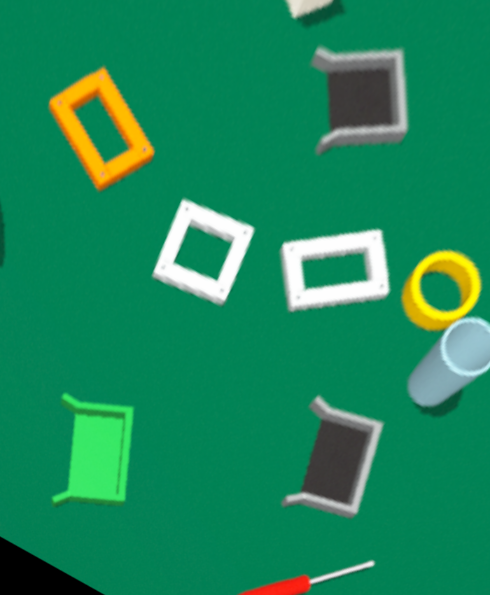

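```bash
cat > fit.py <<'E'
from h import *
from scipy.optimize import minimize
def rectp(x0,x1,y0,y1): return np.array([[x0,y0],[x1,y0],[x1,y1],[x0,y1]])
def tray(xb,yw,xs,xf,yf):
    p=[rectp(xb,xb+.008,-yw-.008,yw+.008)]
    for s in(1,-1):
        p+=[np.array([[xs,s*yw],[xb,s*yw],[xb,s*(yw+.008)],[xs,s*(yw+.008)]]),
            np.array([[xs,s*yw],[xf,s*yf],[xf+.003,s*(yf+.008)],[xs,s*(yw+.008)]])]
    return p,.016
def frame(a,b):
    return [rectp(-a,-a+.02,-b,b),rectp(a-.02,a,-b,b),rectp(-a,a,-b,-b+.02),rectp(-a,a,b-.02,b)],.012
M=dict(tray_long=tray(.07,.049,-.02,-.043,.061),tray_square=tray(.055,.059,-.015,-.038,.071),
       frame_long=frame(.07,.045),frame_square=frame(.055,.055))
S=4
def render(f,name,q):
    parts,h=M[name];c,s=np.cos(q[2]),np.sin(q[2]);m=np.zeros((400*S,640*S),np.uint8)
    for p in parts:
        w=p@np.array([[c,s],[-s,c]])+q[:2]
        P=np.r_[np.c_[w,np.zeros(4)],np.c_[w,np.full(4,h)]]@np.array(f["R"]).T+f["t"]
        u=P@f["intrinsics"].T;u=u[:,:2]/u[:,2:]
        cv2.fillConvexPoly(m,cv2.convexHull(np.round((u+.5)*S*16-8).astype(np.int32)),255,shift=4,lineType=cv2.LINE_AA)
    return cv2.resize(m,(640,400),interpolation=cv2.INTER_AREA)/255.
def fit(f,name,q0):
    hsv=cv2.cvtColor(f["pixels"],cv2.COLOR_BGR2HSV).astype(float)
    r0=cv2.dilate(render(f,name,q0),np.ones((25,25)))>0
    v,s=hsv[...,2],hsv[...,1]
    if "tray" in name: o=np.clip((150-s)/60,0,1)*np.clip((v-60)/40,0,1)
    else: o=np.clip((140-s)/70,0,1)*np.clip((v-90)/40,0,1)
    cost=lambda d:(((render(f,name,[q0[0]+d[0]/100,q0[1]+d[1]/100,q0[2]+d[2]/10])-o)[r0])**2).sum()/o[r0].sum()
    best=None
    for k in(-1,0,1):
        r=minimize(cost,[0,0,k*.8],method="Nelder-Mead",options=dict(initial_simplex=np.array([[0,0,k*.8],[1.2,0,k*.8],[0,1.2,k*.8],[0,0,k*.8+.8]]),xatol=.01,fatol=1e-4))
        if best is None or r.fun<best.fun: best=r
    d=best.x
    return np.array([q0[0]+d[0]/100,q0[1]+d[1]/100,q0[2]+d[2]/10]),best.fun
Q0=dict(tray_long=(.64,.265,0),tray_square=(.61,-.25,-.29),frame_long=(.63,.016,.14),frame_square=(.442,.044,-.38))
def both(names,Q=Q0):
    for n in("scene","side"):
        f=arm.grab_frame(n)
        for k in names:
            q,c=fit(f,k,Q[k]);print(n,k,q[:2].round(4),"deg",np.degrees(q[2]).round(2),"cost",round(c,3))
            yield n,f,k,q
if __name__=="__main__":
    from scipy.spatial.transform import Rotation as Ro
    vis=None
    for n,f,k,q in both(Q0):
        if n=="side":
            if vis is None: vis=f["pixels"].copy()
            cs,_=cv2.findContours((render(f,k,q)>.5).astype(np.uint8),cv2.RETR_LIST,cv2.CHAIN_APPROX_NONE)
            vis=cv2.drawContours(vis,cs,-1,(0,0,255),1) 
    cv2.imwrite("pics/fit.png",cv2.resize(vis[100:310,240:450],None,fx=2.8,fy=2.8,interpolation=cv2.INTER_NEAREST))
    s=arm.get_state();print(s["tool_pos"],Ro.from_euler("xyz",s["orientation"]).as_matrix().round(3))
E
python3 fit.py
```

```text
scene tray_long [0.646  0.2661] deg 3.25 cost 0.545
scene tray_square [ 0.6138 -0.2492] deg -15.97 cost 0.152
scene frame_long [0.6299 0.0207] deg 7.59 cost 0.148
scene frame_square [0.4412 0.0474] deg -22.09 cost 0.183
side tray_long [0.6488 0.2652] deg 3.73 cost 0.122
side tray_square [ 0.6162 -0.2514] deg -16.31 cost 0.047
side frame_long [0.6317 0.0201] deg 7.76 cost 0.017
side frame_square [0.4422 0.0459] deg -21.98 cost 0.025
[0.12952299 0.53452924 0.23128542] [[ 0.     0.972 -0.236]
 [ 0.    -0.236 -0.972]
 [-1.    -0.    -0.   ]]
```

View pics/fit.png

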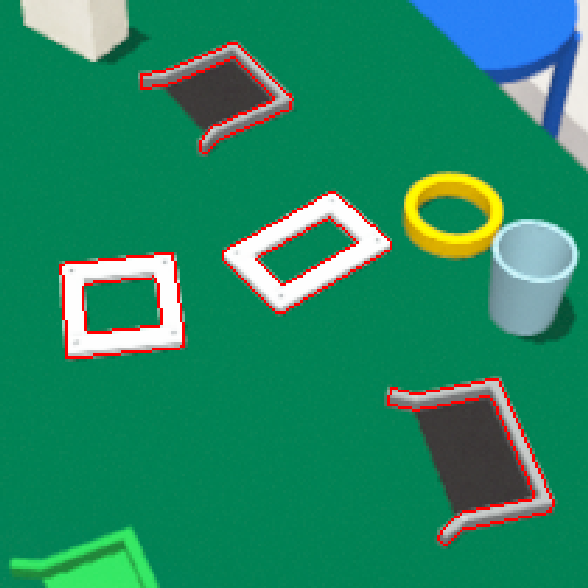

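The overlays match well in both cameras: oblong frame (0.631, 0.020, 7.7°), square (0.442, 0.046, −22°), narrow tray (0.648, 0.266, 3.6°), wide tray (0.6155, −0.251, −16.2°). Each frame's rear rim sticks out of its tray, so I'll grip that rim and slide the frame at bench level.

Request:
send_rows(moves=[[[0,0,0],[0.15,0,0],0.06],[[0,0,0],[0.15,0,0],0.06],[[0,0,0],[0.15,0,0],0.06],[[0,0,0],[0.15,0,0],0.06],[[0,0,0],[0.15,0,0],0.06],[[0,0,0],[0.15,0,0],0.06],[[0,0,0],[0.15,0,0],0.06],[[0,0,0],[0.15,0,0],0.06],[[8.5,48,-30.7],[0,0,0],0.06],[[8.5,48,-30.7],[0,0,0],0.06],[[8.5,48,-30.7],[0,0,0],0.06],[[8.5,48,-30.7],[0,0,0],0.06],[[8.5,48,-30.7],[0,0,0],0.06],[[8.5,48,-30.7],[0,0,0],0.06],[[8.5,48,-30.7],[0,0,0],0.06],[[8.5,48,-30.7],[0,0,0],0.06],[[8.5,48,-30.7],[0,0,0],0.06],[[8.5,48,-30.7],[0,0,0],0.06],[[8.5,48,-30.7],[0,0,0],0.06],[[8.5,48,-30.7],[0,0,0],0.06]])

```text
time: 4.4
tool_pos: [0.5723, 0.0108, 0.1291]
orientation: [-3.089, 1.57, 0.186]
force: [0.8, 0.9, -0.8]
finger_gap: 0.0453
```

```bash
cat > go.py <<'E'
"""go.py cx cy yawdeg lever z : tool deltas to bring the grip (lever m behind centre) there; yaw = frame yaw"""
import sys
from h import *
from scipy.spatial.transform import Rotation as Ro
def delta(cx,cy,yd,lev,z,pos=None,R=None):
    y=np.radians(yd);fx=np.array([np.cos(y),np.sin(y),0]);X=np.array([0,0,-1.]);Z=-fx
    T=np.c_[X,np.cross(Z,X),Z];g=np.r_[cx,cy,z]-lev*fx
    return (R.T@(g-pos))*1000,Ro.from_matrix(R.T@T).as_rotvec(),g,T
if __name__=="__main__":
    s=arm.get_state();p=s["tool_pos"];R=Ro.from_euler("xyz",s["orientation"]).as_matrix()
    print("t",round(s["time"],2),"pos",p.round(4),"F",s["force"].round(1),"gap",round(s["finger_gap"],4))
    for a in sys.argv[1:]:
        v=list(map(float,a.split(",")));d,w,p,R=delta(*v,pos=p,R=R)
        print(a,"shift",d.round(1),"rot",w.round(4))
E
python3 go.py .631,.0203,7.7,.06,.13 .631,.0203,7.7,.06,.003
```

```text
t 4.4 pos [0.5723 0.0108 0.1291] F [ 0.8  0.9 -0.8] gap 0.0453
.631,.0203,7.7,.06,.13 shift [-0.9 -1.5  0.5] rot [-0.0014 -0.0005  0.    ]
.631,.0203,7.7,.06,.003 shift [127.   0.   0.] rot [0. 0. 0.]
```

Request:
send_rows(moves=[[[22,-1.5,0.5],[0,0,0],0.06],[[22,0,0],[0,0,0],0.06],[[22,0,0],[0,0,0],0.06],[[22,0,0],[0,0,0],0.06],[[0,0,0],[0,0,0],0.06]])

```text
time: 5.03
tool_pos: [0.5691, 0.0135, 0.0397]
orientation: [0.092, 1.567, -2.917]
force: [-0.8, -0.4, 0.7]
finger_gap: 0.045
```

```bash
python3 go.py .631,.0203,7.7,.06,.003; python3 -c "
from h import *
f=arm.grab_frame('wrist');cv2.imwrite('pics/w1.png',f['pixels'])"
```

```text
t 5.03 pos [0.5691 0.0135 0.0397] F [-0.8 -0.4  0.7] gap 0.045
.631,.0203,7.7,.06,.003 shift [36.7  1.6 -2.4] rot [-0.0017  0.0038 -0.0003]
```

View pics/w1.png

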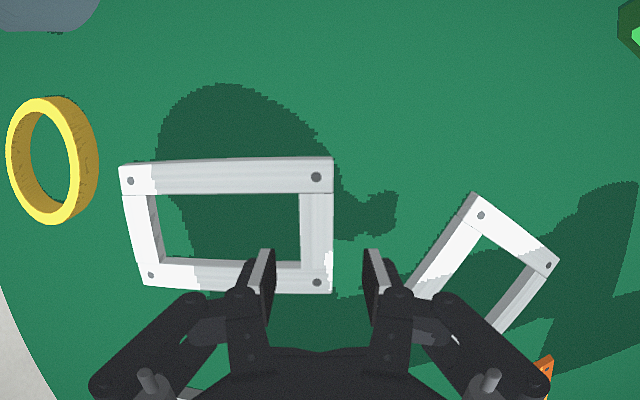

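The wrist view shows the bare frame's rear rim (x≈317) midway between the two fingers (270 and 365). The square frame is to the right, clear. I'll descend and close.

Request:
send_rows(moves=[[[12,1,-1.5],[0,0,0],0.06],[[12,0,0],[0,0,0],0.06],[[11,0,0],[0,0,0],0.06],[[0,0,0],[0,0,0],0.06],[[0,0,0],[0,0,0],-0.3],[[0,0,0],[0,0,0],-0.6],[[0,0,0],[0,0,0],-1],[[0,0,0],[0,0,0],-1],[[0,0,0],[0,0,0],-1]])

```text
time: 6.2
tool_pos: [0.5724, 0.0131, 0.007]
orientation: [3.096, 1.57, 0.087]
force: [-0.3, 0.6, 5.5]
finger_gap: 0.0175
```

```bash
python3 go.py .625,.05,-5,.06,.005  .62,.113,-20,.06,.005 .50,.161,-20,.06,.005 .485,.255,3.6,.06,.005
```

```text
t 6.2 pos [0.5724 0.0131 0.007 ] F [-0.3  0.6  5.5] gap 0.0175
.625,.05,-5,.06,.005 shift [  2.  -42.7   1.5] rot [ 2.205e-01 -1.100e-03  1.000e-04]
.62,.113,-20,.06,.005 shift [  0.  -77.9   8.4] rot [0.2618 0.     0.    ]
.50,.161,-20,.06,.005 shift [  0.   -4.1 129.2] rot [0. 0. 0.]
.485,.255,3.6,.06,.005 shift [  0.  -59.2  41.2] rot [-0.4119  0.      0.    ]
```

Request:
send_rows(moves=[[[0,-8.5,0.3],[0.044,0,0],-1],[[0,-8.5,0.3],[0.044,0,0],-1],[[0,-8.5,0.3],[0.044,0,0],-1],[[0,-8.5,0.3],[0.044,0,0],-1],[[0,-8.5,0.3],[0.044,0,0],-1]])

```text
time: 6.82
tool_pos: [0.5692, 0.0549, 0.007]
orientation: [2.522, 1.569, -0.708]
force: [0.9, -2.6, 4.7]
finger_gap: 0.0177
```

```bash
python3 go.py .62,.113,-20,.06,.005
python3 - <<'E'
from fit import *
f=arm.grab_frame("side")
print(fit(f,"frame_long",(.625,.05,-.087)))
cv2.imwrite("pics/s2.png",cv2.resize(f["pixels"][100:310,240:450],None,fx=2.8,fy=2.8))
E
```

```text
t 6.83 pos [0.5692 0.0549 0.007 ] F [ 0.9 -2.6  4.7] gap 0.0177
.62,.113,-20,.06,.005 shift [  1.9 -77.8  12.5] rot [ 0.2608 -0.0014 -0.0008]
(array([ 0.63014276,  0.04802243, -0.08368529]), np.float64(0.22516880534680148))
```

View pics/s2.png

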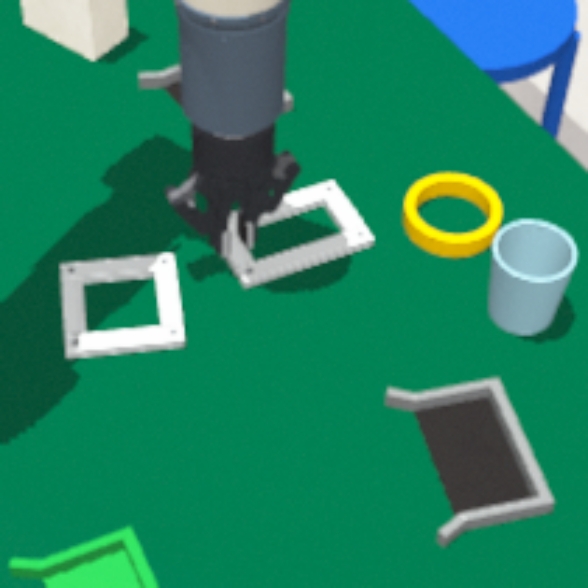

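The side crop shows the frame's front end raised, with its shadow detached near (300,280), so a firm pinch tilts it. I'll release and put both fingers inside the window, spread along its length, to push the rims from inside with no grip.

Request:
send_rows(moves=[[[0,0,0],[0,0,0],-0.5],[[0,0,0],[0,0,0],-0.4],[[0,0,0],[0,0,0],-0.2],[[0,0,0],[0,0,0],-0.1],[[-20,0,0],[0,0,0],-0.1],[[-30,0,0],[0,0,0],0.1],[[-30,0,-20],[0,0,0],0.3],[[0,0,-20],[0,0,0],0.41],[[0,0,-20],[0,0,0],0.41],[[0,0,0],[0,0,0],0.41]])

```text
time: 8.12
tool_pos: [0.6289, 0.05, 0.0857]
orientation: [0.178, 1.57, -3.051]
force: [0.2, 0.1, -0.5]
finger_gap: 0.0604
```

```bash
cat > look.py <<'E'
import sys
from fit import *
from go import *
# look.py name x y deg : fit in both views
n=sys.argv[1];x,y,d=map(float,sys.argv[2:5])
for _,f,k,q in both([n],{n:(x,y,np.radians(d))}): pass
E
python3 look.py frame_long .628 .05 -5; python3 go.py .629,.049,-5,0,.09; python3 -c "
from h import *
f=arm.grab_frame('wrist');cv2.imwrite('pics/w2.png',f['pixels'])"
```

```text
scene frame_long [0.6282 0.0501] deg -5.29 cost 0.217
side frame_long [0.6299 0.0495] deg -5.18 cost 0.056
t 8.22 pos [0.6278 0.0501 0.0859] F [-0.2  0.3  1.2] gap 0.06
.629,.049,-5,0,.09 shift [-4.1  1.  -1.3] rot [ 0.0001  0.001  -0.0001]
```

View pics/w2.png

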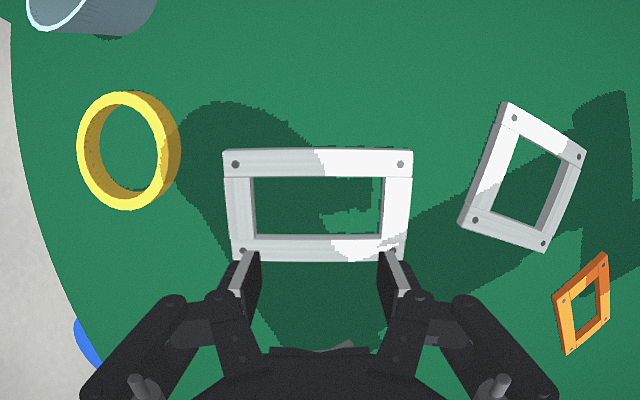

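Request:
send_rows(moves=[[[15,0,-1],[0,0,0],0.18],[[20,0,0],[0,0,0],0.18],[[20,0,0],[0,0,0],0.18],[[20,0,0],[0,0,0],0.18],[[5,0,0],[0,0,0],0.18],[[0,0,0],[0,0,0],0.18]])

```text
time: 9.02
tool_pos: [0.6291, 0.0501, 0.0061]
orientation: [0.604, 1.57, -2.624]
force: [-0.2, -0.3, 0.5]
finger_gap: 0.0504
```

Request:
send_rows(moves=[[[3,0,0],[0,0,0],0.18],[[0,0,0],[0,0,0],0.18]])

```text
time: 9.28
tool_pos: [0.6295, 0.0502, 0.0037]
orientation: [-2.705, 1.57, 0.35]
force: [-0.1, 0.1, 0.1]
finger_gap: 0.0501
```

Request:
send_rows(moves=[[[2,0,0],[0,0,0],0.18],[[0,0,0],[0,0,0],0.18]])

```text
time: 9.52
tool_pos: [0.6293, 0.0501, 0.0012]
orientation: [-0.188, 1.571, 2.867]
force: [0.4, -0.2, -1.0]
finger_gap: 0.0503
```

Request:
send_rows(moves=[[[2,0,0],[0,0,0],0.18],[[0,-9.2,2.5],[0.033,0,0],0.18],[[0,-9.2,2.5],[0.033,0,0],0.18],[[0,-9.2,2.5],[0.033,0,0],0.18],[[0,-9.2,2.5],[0.033,0,0],0.18],[[0,-9.2,2.5],[0.033,0,0],0.18],[[0,-9.2,2.5],[0.033,0,0],0.18],[[0,-9.2,2.5],[0.033,0,0],0.18],[[0,-9.2,2.5],[0.033,0,0],0.18]])

```text
time: 10.65
tool_pos: [0.6244, 0.126, -0.0009]
orientation: [1.282, 1.57, -2.212]
force: [0.4, -1.6, -0.8]
finger_gap: 0.0505
```

```bash
python3 look.py frame_long .622 .113 -18;python3 go.py .625,.126,-20,0,-.001 .490,.174,-20,0,-.001 .475,.268,3.6,0,-.001
```

```text
scene frame_long [0.6216 0.1153] deg -20.72 cost 0.576
side frame_long [0.6227 0.1152] deg -20.28 cost 0.175
t 10.75 pos [ 0.6246  0.1267 -0.0009] F [ 0.1  0.4 -0.7] gap 0.0506
.625,.126,-20,0,-.001 shift [ 0.1  0.5 -0.6] rot [-0.0013  0.0001 -0.0001]
.490,.174,-20,0,-.001 shift [  0.    1.1 143.3] rot [0. 0. 0.]
.475,.268,3.6,0,-.001 shift [  0.  -83.2  46.2] rot [-0.4119  0.      0.    ]
```

Request:
send_rows(moves=[[[0,0,12],[0,0,0],0.18],[[0,0,12],[0,0,0],0.18],[[0,0,12],[0,0,0],0.18],[[0,0,12],[0,0,0],0.18],[[0,0,12],[0,0,0],0.18],[[0,0,12],[0,0,0],0.18],[[0,0,12],[0,0,0],0.18],[[0,0,12],[0,0,0],0.18],[[0,0,12],[0,0,0],0.18],[[0,0,12],[0,0,0],0.18],[[0,0,12],[0,0,0],0.18],[[0,0,12],[0,0,0],0.18]])

```text
time: 12.25
tool_pos: [0.4887, 0.1758, -0.0007]
orientation: [-2.299, 1.571, 0.492]
force: [1.0, -0.4, -0.0]
finger_gap: 0.0502
```

```bash
python3 look.py frame_long .50 .163 -20;python3 go.py  .485,.225,-8,0,-.001 .475,.276,3.6,0,-.001
```

```text
scene frame_long [0.4977 0.1677] deg -15.03 cost 0.724
side frame_long [0.4972 0.167 ] deg -14.06 cost 0.387
t 12.35 pos [ 0.4879  0.1757 -0.0008] F [0.7 0.2 0.2] gap 0.0503
.485,.225,-8,0,-.001 shift [  0.2 -45.3  19.6] rot [-0.2107  0.0011 -0.0005]
.475,.276,3.6,0,-.001 shift [  0.  -49.1  17. ] rot [-0.2025  0.      0.    ]
```

Request:
send_rows(moves=[[[0,-9,4],[-0.042,0,0],0.18],[[0,-9,4],[-0.042,0,0],0.18],[[0,-9,4],[-0.042,0,0],0.18],[[0,-9,4],[-0.042,0,0],0.18],[[0,-9,4],[-0.042,0,0],0.18],[[0,-8.2,2.5],[-0.04,0,0],0.18],[[0,-8.2,2.5],[-0.04,0,0],0.18],[[0,-8.2,2.5],[-0.04,0,0],0.18],[[0,-8.2,2.5],[-0.04,0,0],0.18],[[0,-8.2,2.5],[-0.04,0,0],0.18],[[0,0,0],[0,0,0],0.18]])

```text
time: 13.72
tool_pos: [0.4719, 0.2665, -0.0006]
orientation: [-2.344, 1.57, 0.858]
force: [-0.1, -0.5, 1.1]
finger_gap: 0.0506
```

```bash
python3 look.py frame_long .485 .256 3;python3 go.py  .488,.269,3.6,0,-.001 .658,.280,3.6,0,-.001
```

```text
scene frame_long [0.4817 0.2568] deg 3.86 cost 0.41
side frame_long [0.4842 0.2563] deg 3.25 cost 0.153
t 13.82 pos [ 0.472   0.2659 -0.0006] F [0.3 0.1 0.5] gap 0.0503
.488,.269,3.6,0,-.001 shift [  0.4  -2.1 -16.1] rot [-0.0038 -0.0002  0.0003]
.658,.280,3.6,0,-.001 shift [   0.    -0.3 -170.4] rot [0. 0. 0.]
```

Request:
send_rows(moves=[[[0,5,-6],[0,0,0],0.18],[[0,5,-6],[0,0,0],0.18],[[0,0,-12],[0,0,0],0.18],[[0,0,-12],[0,0,0],0.18],[[0,0,-12],[0,0,0],0.18],[[0,0,-12],[0,0,0],0.18],[[0,0,-12],[0,0,0],0.18],[[0,0,-12],[0,0,0],0.18],[[0,0,-12],[0,0,0],0.18],[[0,0,-12],[0,0,0],0.18],[[0,0,-12],[0,0,0],0.18],[[0,0,0],[0,0,0],0.18]])

```text
time: 15.32
tool_pos: [0.5935, 0.2629, -0.0009]
orientation: [-2.887, 1.57, 0.313]
force: [-0.6, 1.1, -0.2]
finger_gap: 0.0506
```

```bash
python3 look.py frame_long .583 .262 3.6;python3 go.py  .658,.267,3.6,0,-.001
```

```text
scene frame_long [0.5827 0.2642] deg 2.38 cost 0.635
side frame_long [0.5845 0.2636] deg 2.96 cost 0.251
t 15.43 pos [ 0.5925  0.2628 -0.0009] F [-0.4  0.6  0.4] gap 0.0505
.658,.267,3.6,0,-.001 shift [  0.1  -0.3 -65.7] rot [-0.004  -0.0001  0.0001]
```

Request:
send_rows(moves=[[[0,0,-12],[0,0,0],0.18],[[0,0,-12],[0,0,0],0.18],[[0,0,-12],[0,0,0],0.18],[[0,0,-12],[0,0,0],0.18],[[0,0,-8],[0,0,0],0.18],[[0,0,-4],[0,0,0],0.18]])

```text
time: 16.18
tool_pos: [0.6528, 0.2663, -0.0007]
orientation: [0.89, 1.571, -2.192]
force: [-2.8, -0.6, 1.6]
finger_gap: 0.0506
```

Request:
send_rows(moves=[[[0,0,-2],[0,0,0],0.18],[[0,0,-2],[0,0,0],0.18]])

```text
time: 16.42
tool_pos: [0.6561, 0.2666, -0.0007]
orientation: [0.226, 1.571, -2.856]
force: [-1.9, -0.8, 1.6]
finger_gap: 0.0507
```

Request:
send_rows(moves=[[[0,0,-1],[0,0,0],0.18],[[0,0,-1],[0,0,0],0.18]])

```text
time: 16.68
tool_pos: [0.6575, 0.2665, -0.0007]
orientation: [0.293, 1.569, -2.79]
force: [-7.4, 0.3, 3.4]
finger_gap: 0.0505
```

Request:
send_rows(moves=[[[0,0,-1],[0,0,0],0.18],[[0,0,-1],[0,0,0],0.18]])

```text
time: 16.92
tool_pos: [0.6577, 0.2666, -0.0008]
orientation: [0.193, 1.566, -2.89]
force: [-12.8, 0.0, 7.7]
finger_gap: 0.0501
```

Request:
send_rows(moves=[[[0,0,-1],[0,0,0],0.18],[[0,0,-1],[0,0,0],0.18]])

```text
time: 17.18
tool_pos: [0.6579, 0.2665, -0.0007]
orientation: [0.184, 1.562, -2.898]
force: [-19.8, 0.0, 13.4]
finger_gap: 0.0502
```

The force rises without motion, so the frame is seated against the back wall. I'll back off, lift clear, and check.

Request:
send_rows(moves=[[[0,0,4],[0,0,0],0.18],[[0,0,6],[0,0,0],0.18],[[0,0,0],[0,0,0],0.18],[[-20,0,0],[0,0,0],0.18],[[-40,0,0],[0,0,0],0.18],[[-40,0,0],[0,0,0],0.18],[[0,25,25],[0,0,0],0],[[0,40,25],[0,0,0],-0.12],[[0,40,25],[0,0,0],-0.12],[[0,40,25],[0,0,0],-0.12],[[0,0,0],[0,0,0],-0.12]])

```text
time: 18.55
tool_pos: [0.5601, 0.1133, 0.0999]
orientation: [-3.088, 1.57, 0.11]
force: [-0.2, 0.5, 0.8]
finger_gap: 0.0377
```

```bash
python3 - <<'E'
from fit import *
for n,f,k,q in both(["frame_long","tray_long","frame_square"],dict(Q0,frame_long=(.648,.266,.063),tray_long=(.648,.266,.063))): 
    pass
cv2.imwrite("pics/s3.png",cv2.resize(f["pixels"][80:240,260:400],None,fx=4,fy=3.7))
E
python3 go.py .442,.0465,-22,0,.1 .442,.0465,-22,0,-.001
```

```text
scene frame_long [0.6482 0.2663] deg 2.78 cost 0.206
scene tray_long [0.6328 0.2769] deg -8.72 cost 0.685
scene frame_square [0.4414 0.0472] deg -22.15 cost 0.112
side frame_long [0.6638 0.2612] deg -1.76 cost 0.965
side tray_long [0.6495 0.2648] deg 3.19 cost 0.789
side frame_square [0.4422 0.0458] deg -21.96 cost 0.024
t 18.65 pos [0.5615 0.1155 0.0998] F [ 0.4  1.1 -0.2] gap 0.0371
.442,.0465,-22,0,.1 shift [ -0.4  61.9 123.4] rot [ 0.4422 -0.0013  0.0007]
.442,.0465,-22,0,-.001 shift [101.   0.   0.] rot [0. 0. 0.]
```

View pics/s3.png

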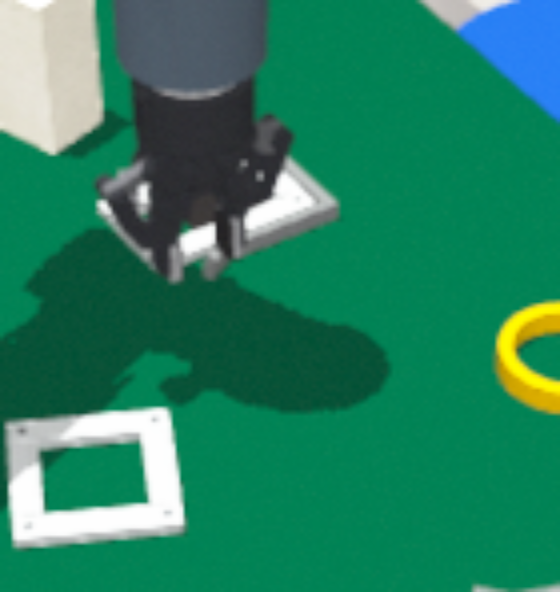

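Request:
send_rows(moves=[[[0,10.4,20.6],[0,0,0],-0.29],[[0,10.3,20.6],[0,0,0],-0.29],[[0,10.3,20.6],[0,0,0],-0.29],[[0,10.3,20.6],[0,0,0],-0.29],[[0,10.3,20.5],[0,0,0],-0.29],[[0,10.3,20.5],[0,0,0],-0.29],[[0,0,0],[0.11,0,0],-0.29],[[0,0,0],[0.11,0,0],-0.29],[[0,0,0],[0.11,0,0],-0.29],[[0,0,0],[0.112,0,0],-0.29],[[20,0,0],[0,0,0],-0.29],[[20,0,0],[0,0,0],-0.29],[[0,0,0],[0,0,0],-0.29]])

```text
time: 20.27
tool_pos: [0.4412, 0.047, 0.0582]
orientation: [0.803, 1.568, -2.721]
force: [0.7, -0.8, 0.6]
finger_gap: 0.0302
```

```bash
python3 go.py .442,.0465,-22,0,.003
python3 - <<'E'
from fit import *
for n,f,k,q in both(["frame_long"],dict(frame_long=(.648,.266,.063))):pass
vis=f["pixels"].copy()
for k in("frame_long","tray_long"):
    c,_=cv2.findContours((render(f,k,(.648,.266,.063))>.5).astype(np.uint8),cv2.RETR_LIST,cv2.CHAIN_APPROX_NONE)
a=f["pixels"][100:260,270:370]
cv2.imwrite("pics/s4.png",cv2.resize(a,None,fx=5,fy=3.7))
E
```

```text
t 20.27 pos [0.4412 0.047  0.0582] F [ 0.7 -0.8  0.6] gap 0.0302
.442,.0465,-22,0,.003 shift [55.2  0.  -1. ] rot [ 0.0016  0.0019 -0.002 ]
scene frame_long [0.6466 0.2663] deg 2.42 cost 0.202
side frame_long [0.6575 0.2672] deg 2.81 cost 0.314
```

View pics/s4.png

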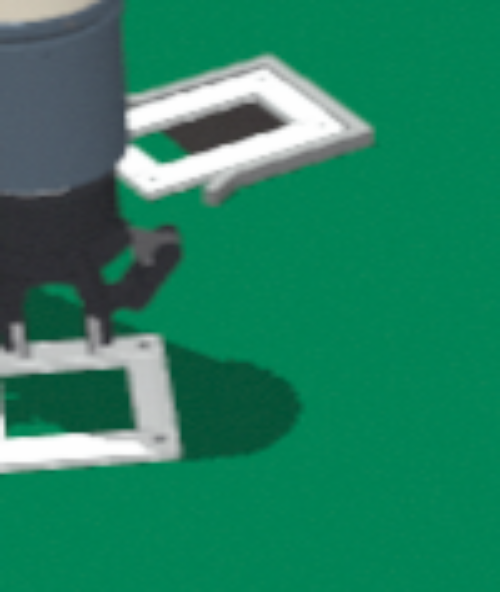

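The oblong frame sits in the narrow tray, up against its back corner (~(375,135)). Next is the square frame.

Request:
send_rows(moves=[[[20,0,-1],[0,0,0],-0.29],[[20,0,0],[0,0,0],-0.29],[[10,0,0],[0,0,0],-0.29],[[4,0,0],[0,0,0],-0.29],[[0,0,0],[0,0,0],-0.29]])

```text
time: 21.0
tool_pos: [0.4428, 0.0465, 0.0057]
orientation: [-2.572, 1.57, 0.187]
force: [0.3, -0.1, 0.6]
finger_gap: 0.0301
```

Request:
send_rows(moves=[[[2,0,0],[0,0,0],-0.29],[[0,0,0],[0,0,0],-0.29]])

```text
time: 21.25
tool_pos: [0.4426, 0.0463, 0.0035]
orientation: [-2.361, 1.57, 0.398]
force: [-0.5, 0.7, -0.5]
finger_gap: 0.0301
```

Request:
send_rows(moves=[[[0,10,0],[0,0,0],-0.29],[[0,10.6,-5],[-0.004,0,0],-0.29],[[0,10.6,-6],[-0.004,0,0],-0.29],[[0,10.6,-6],[-0.004,0,0],-0.29],[[0,10.6,-6],[-0.004,0,0],-0.29],[[0,10.6,-6],[-0.004,0,0],-0.29],[[0,10.6,-6],[-0.004,0,0],-0.29],[[0,10.6,-6],[-0.004,0,0],-0.29],[[0,10.6,-6],[-0.004,0,0],-0.29],[[0,10.6,-6],[-0.004,0,0],-0.29],[[0,10.6,-6],[-0.004,0,0],-0.29]])

```text
time: 22.62
tool_pos: [0.4561, -0.0838, 0.0033]
orientation: [-1.954, 1.571, 0.845]
force: [-0.1, 3.0, 1.9]
finger_gap: 0.0304
```

```bash
python3 look.py frame_square .458 -.04 -20;python3 look.py frame_long .648 .266 3.6;python3 go.py .493,-.2405,-16.2,0,.001
```

```text
scene frame_square [ 0.4569 -0.056 ] deg -20.3 cost 0.486
side frame_square [ 0.4574 -0.0582] deg -19.83 cost 0.578
scene frame_long [0.6468 0.2661] deg 2.85 cost 0.205
side frame_long [0.632 0.245] deg 19.44 cost 0.675
t 22.82 pos [ 0.4555 -0.0836  0.003 ] F [ 0.   0.3 -0.1] gap 0.0302
.493,-.2405,-16.2,0,.001 shift [  2.  135.1 -88.2] rot [-0.061   0.0008 -0.0007]
```

Request:
send_rows(moves=[[[0,10.4,-6.7],[-0.0047,0,0],-0.29],[[0,10.4,-6.7],[-0.0047,0,0],-0.29],[[0,10.4,-6.7],[-0.0047,0,0],-0.29],[[0,10.4,-6.7],[-0.0047,0,0],-0.29],[[0,10.4,-6.7],[-0.0047,0,0],-0.29],[[0,10.4,-6.7],[-0.0047,0,0],-0.29],[[0,10.4,-6.7],[-0.0047,0,0],-0.29],[[0,10.4,-6.7],[-0.0047,0,0],-0.29],[[0,10.4,-6.7],[-0.0047,0,0],-0.29],[[0,10.4,-6.7],[-0.0047,0,0],-0.29],[[0,10.4,-6.7],[-0.0047,0,0],-0.29],[[0,10.4,-6.7],[-0.0047,0,0],-0.29],[[0,10.4,-6.7],[-0.0047,0,0],-0.29],[[0,0,0],[0,0,0],-0.29]])

```text
time: 24.58
tool_pos: [0.4974, -0.2397, 0.0034]
orientation: [2.681, 1.57, -0.743]
force: [-0.2, -0.2, -1.2]
finger_gap: 0.0307
```

```bash
python3 look.py frame_square .498 -.216 -16.2;python3 look.py frame_long .648 .266 3.6;python3 go.py .493,-.2405,-16.2,0,.003
```

```text
scene frame_square [ 0.4971 -0.2137] deg -16.33 cost 0.562
side frame_square [ 0.4971 -0.2144] deg -15.88 cost 0.492
scene frame_long [0.6466 0.2663] deg 2.75 cost 0.204
side frame_long [0.6471 0.2672] deg 3.36 cost 0.668
t 24.77 pos [ 0.4969 -0.2384  0.0034] F [-0.4  0.9  0.8] gap 0.0304
.493,-.2405,-16.2,0,.003 shift [0.4 3.1 3.2] rot [ 0.0011 -0.0003 -0.0001]
```

Request:
send_rows(moves=[[[0,-11,0],[0,0,0],-0.29],[[0,-11,0],[0,0,0],-0.29],[[0,0,-11],[0,0,0],-0.29],[[0,0,-11],[0,0,0],-0.29],[[0,0,-11],[0,0,0],-0.29],[[0,0,-11],[0,0,0],-0.29],[[0,0,-11],[0,0,0],-0.29],[[0,0,-11],[0,0,0],-0.29],[[0,0,-11],[0,0,0],-0.29],[[0,0,-11],[0,0,0],-0.29],[[0,0,0],[0,0,0],-0.29]])

```text
time: 26.15
tool_pos: [0.589, -0.2422, 0.0033]
orientation: [-3.132, 1.569, -0.272]
force: [1.2, 0.7, -0.3]
finger_gap: 0.0302
```

```bash
python3 look.py frame_square .580 -.24 -16.2;python3 go.py .6155,-.251,-16.2,0,.003
```

```text
scene frame_square [ 0.582  -0.2406] deg -18.58 cost 0.676
side frame_square [ 0.5823 -0.2417] deg -17.64 cost 0.437
t 26.25 pos [ 0.588  -0.2419  0.0033] F [-0.9 -0.1 -0.3] gap 0.0303
.6155,-.251,-16.2,0,.003 shift [  0.3   1.1 -28.9] rot [ 0.0009 -0.0009  0.0001]
```

Request:
send_rows(moves=[[[0,0,-10],[0,0,0],-0.29],[[0,0,-10],[0,0,0],-0.29],[[0,0,-7],[0,0,0],-0.29],[[0,0,-3],[0,0,0],-0.29],[[0,0,-2],[0,0,0],-0.29]])

```text
time: 26.88
tool_pos: [0.6183, -0.2509, 0.0032]
orientation: [0.085, 1.57, 2.944]
force: [-1.7, 0.6, 1.1]
finger_gap: 0.0301
```

Request:
send_rows(moves=[[[0,0,-1.5],[0,0,0],-0.29],[[0,0,-1.5],[0,0,0],-0.29]])

```text
time: 27.12
tool_pos: [0.6211, -0.2516, 0.0033]
orientation: [-0.426, 1.571, 2.434]
force: [-2.3, 0.5, 1.3]
finger_gap: 0.0304
```

Request:
send_rows(moves=[[[0,0,-1],[0,0,0],-0.29],[[0,0,-1],[0,0,0],-0.29]])

```text
time: 27.38
tool_pos: [0.6222, -0.2522, 0.0032]
orientation: [0.136, 1.569, 2.996]
force: [-6.9, 1.3, 4.2]
finger_gap: 0.0302
```

Request:
send_rows(moves=[[[0,0,-1],[0,0,0],-0.29],[[0,0,-1],[0,0,0],-0.29],[[0,0,-1],[0,0,0],-0.29]])

```text
time: 27.75
tool_pos: [0.6225, -0.2523, 0.0031]
orientation: [0.034, 1.564, 2.893]
force: [-13.6, 4.5, 9.1]
finger_gap: 0.0304
```

Request:
send_rows(moves=[[[0,0,4],[0,0,0],-0.29],[[0,0,3],[0,0,0],-0.29],[[0,0,0],[0,0,0],-0.29],[[-20,0,0],[0,0,0],-0.29],[[-40,0,0],[0,0,0],-0.29],[[-40,0,0],[0,0,0],-0.29],[[-40,0,25],[0,0,0],-0.29],[[-20,-30,30],[0,0,0],-0.29],[[0,-40,30],[0,0,0],-0.29],[[0,-40,30],[0,0,0],-0.29],[[0,-40,30],[0,0,0],-0.29],[[0,-40,30],[0,0,0],-0.29],[[0,0,30],[0,0,0],-0.29],[[0,0,30],[0,0,0],-0.29],[[0,0,0],[0,0,0],-0.29]])

```text
time: 29.62
tool_pos: [0.4457, -0.0026, 0.164]
orientation: [-2.451, 1.569, 0.411]
force: [0.7, 0.8, 0.4]
finger_gap: 0.0297
```

```bash
python3 go.py
python3 - <<'E'
from fit import *
L=[]
for n,f,k,q in both(["frame_square","frame_long"],dict(frame_long=(.648,.266,.063),frame_square=(.6155,-.251,-.283))):
    if k=="frame_long":
        for th,z in(("tape",0),("carton",0),("cup",0),("screwdriver",.01)):print(th,[(d["p"],pix2w(f,d["point"],z).round(3)) for d in arm.place_of(th,f)][:1])
cv2.imwrite("pics/end.png",cv2.resize(f["pixels"][70:370,250:490],None,fx=2.5,fy=2,interpolation=cv2.INTER_CUBIC))
E
```

```text
t 29.62 pos [ 0.4457 -0.0026  0.164 ] F [0.7 0.8 0.4] gap 0.0297
scene frame_square [ 0.615  -0.2508] deg -16.6 cost 0.223
scene frame_long [0.6466 0.2663] deg 2.42 cost 0.204
tape [(0.95, array([ 0.785, -0.017,  0.   ]))]
carton [(0.85, array([0.577, 0.452, 0.   ]))]
cup [(0.88, array([ 0.784, -0.135,  0.   ]))]
screwdriver [(0.68, array([ 0.588, -0.431,  0.01 ]))]
side frame_square [ 0.6151 -0.2514] deg -16.29 cost 0.272
side frame_long [0.6608 0.267 ] deg 3.42 cost 0.582
tape [(0.81, array([ 0.78 , -0.007, -0.   ]))]
carton [(0.58, array([0.575, 0.446, 0.   ]))]
cup [(0.64, array([ 0.777, -0.14 ,  0.   ]))]
screwdriver [(0.72, array([ 0.584, -0.436,  0.01 ]))]
```

View pics/end.png

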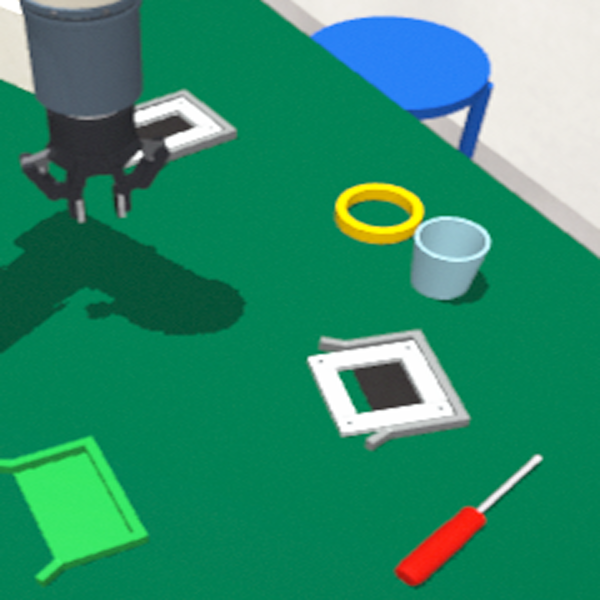

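Request:
send_rows(moves=[[[-20,0,20],[0,0,0],-0.29],[[-20,30,20],[0,0,0],-0.29],[[0,40,10],[0,0,0],-0.29],[[0,40,0],[0,0,0],-0.29],[[0,40,0],[0,0,0],-0.29],[[0,0,0],[0,0,0],-0.29]])

```text
time: 30.88
tool_pos: [0.3559, -0.1351, 0.2034]
orientation: [1.857, 1.571, -1.57]
force: [-0.1, 0.1, 0.7]
finger_gap: 0.0303
```

Run:
```python
from fit import *
a=[]
for n in("scene","side"):
    f=arm.grab_frame(n)
    for q in((.648,.266),(.6155,-.251)):
        r=rect(f,.014,3000);u,v=int((q[0]-X0)*3000),int((Y1-q[1])*3000)
        a.append(cv2.resize(r[v-270:v+270,u-300:u+330],(390,295)))
    print(n,fit(f,"frame_long",(.648,.266,.063)),fit(f,"frame_square",(.6155,-.251,-.283)))
cv2.imwrite("pics/fin.png",np.vstack([np.hstack(a[:2]),np.hstack(a[2:])]))
```

```text
scene (array([0.64670507, 0.26617062, 0.04603198]), np.float64(0.2030080061576557)) (array([ 0.61502907, -0.2507902 , -0.28980797]), np.float64(0.22217192279993284))
side (array([0.65831472, 0.26736631, 0.04649955]), np.float64(0.2893996216560627)) (array([ 0.61526775, -0.25125241, -0.27941271]), np.float64(0.2693101330283705))
```

View pics/fin.png

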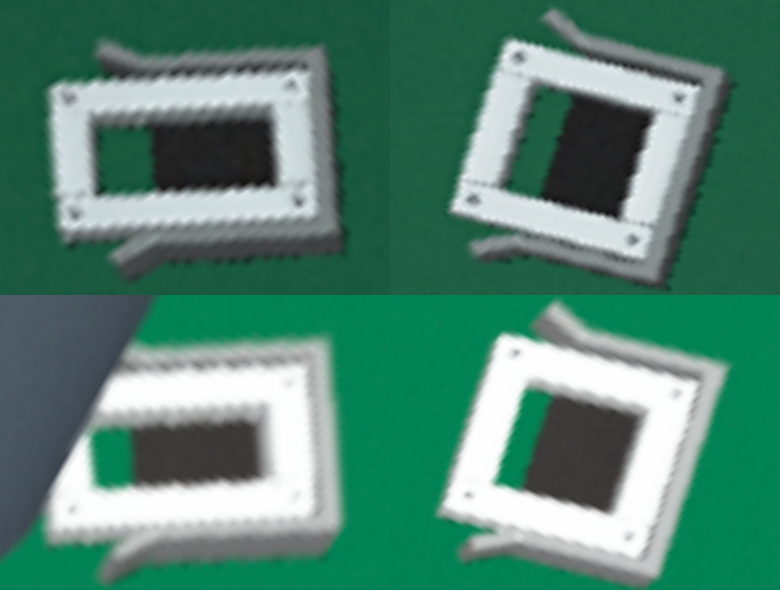

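Both frames lie flat, parallel to their side walls and touching the back walls. The bystanders are where they started, within network noise. I'm handing in.

```bash
python3 -c "
from station import arm
print(arm.hand_in())"
```

```text
the job is handed in; nothing more can be done
None
```

Both frames are home and the job is handed in at about 31 s of the 62 s allowed. The oblong frame is lengthwise in the narrower grey tray and the square frame is in the wider one. I slid each along the bench with both fingers inside its window, pushing from inside without gripping.

**Possible problem:** my first attempt pinched the oblong frame's rim, which tilted its front end off the bench. I released it straight away. It lay flat again, and I used no grip after that. If a brief tilt counts as picking it up, that is the one departure from "do not pick them up".

**Seating:** I pushed each frame until it stopped moving, with about 20 N along the push on the oblong and 14 N on the square. In the last pictures both lie flat, parallel to the side walls and against the back walls.

| Frame | Measured position (x, y) and angle | Tray position and angle |
|---|---|---|
| Square | (0.615, −0.251), about −16.3° | (0.6155, −0.251), −16.2° |
| Oblong (scene camera) | (0.647, 0.266), about 2.6° | (0.648, 0.266), 3.6° |

**Disagreement:** the side camera put the oblong at x 0.658. The arm hid part of that view and white and grey blend in it, so I relied on the picture and the push force instead.

**Bystanders:** the tape roll, carton, cup and screwdriver were within about 1 cm of where they started in each camera, which is within the networks' scatter. The cup could only be compared in the side view. The arm's path kept clear of them and of the orange frame and green tray.

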